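# Clamp a dropped bit adapter with a quick-release cam clamp

### The arm

A 6-joint arm with a two-finger parallel gripper is mounted at the origin on the work surface. World frame = base frame: x ahead of the robot, y to its left, z up, the work surface at z = 0. Lengths are in m, angles in rad, forces in N, time in s.
With the tool pointing down it reaches from about 0.4 to 0.925 m from the base axis. Payload 12.5 kg.
Tool frame: the origin (TCP) lies on the centre line of the jaws, within the pads' length; the fingertips stand 8 mm ahead of it and the grasp point (between the pads) lies 11 mm behind it; z points along the fingers, x is the direction in which the jaws open and shut, and the axes are right-handed (so a half turn about z gives the same grasp; the last joint's range is limited). The gripper opens to 95 mm and grips with 3 to 60 N. Pads are 20 mm wide; open, the fingers measure 119 mm over their backs; the gripper's body (75 mm by 180 mm) begins 59 mm behind the grasp point.
Start: joints at [-1.444, 0.491, 1.559, -0, 1.092, -0.106], TCP at [0.144, -0.608, 0.223] pointing down, gripper open.
Joint ranges: [-3.1, 3.1], [-0.84, 2.19], [0.05, 2.79], [-1.13, 4.28], [0.06, 2.93], [-2.69, 2.69]. Speed limits (rad/s): [2.22, 2.22, 2.79, 3.14, 3.14, 3.14].

### API

Orientations are given as a rotation vector (axis times angle).
In Python, from cell import * gives the robot as it stands. The module is installed in compiled form; this text tells all that it offers. Calls block until the motion is done:
- move_ptp(position, orientation): joint-space move of the TCP to a pose.
- servo_line(position, velocity=0.15, rot=None): straight line of the TCP; rot=None keeps the orientation; velocity is the mean speed in m/s.
- move_j(angles): joint-space move.
- grip(opening, strength=None): finger opening in m; strength is the grip in N (None keeps the last); returns when the fingers have stopped.
- pause(seconds).
- inverse_kinematics(position, orientation): joint angles nearest the present ones, or None.
- get_image(name): name is "scene" or "side" or "wrist"; returns the picture (420x560x3 uint8, red, green, blue); there is no depth.
- camera_info(name): a dict with "fx", "fy", "cx", "cy" (pixels), "R" (3x3) and "t" (3): a world point X has camera coordinates R X + t; the wrist camera has in their place "mount" (4x4, takes a point from camera to tool coordinates, whose origin is the TCP and whose axes are the tool frame's). Camera axes: x right, y down, z forward; pixel columns grow to the right and rows downward; lengths in m; the calibration is good to about 2 mm. A picture is of the moment at which its call begins: read the wrist's pose just before it. camera_info takes no time and is no camera call.
A pose or a line that the arm cannot do raises Unreachable and nothing moves.
- sign_off(): hands the job in, once; it reports no verdict.
Trained networks look in the newest picture that a camera, given by its name, has taken for a name from the list of things; names that differ only in an ending like _2 or _b are one class to them, and where a whole thing is asked for, a point or a joint stands for the part that bears it (a point fixed in the world has none). Each returns a list of dicts, best first, with "p" (0 to 1); they miss things now and then, are a little off and sometimes report something else, mostly with a low value. They report only what shows in the picture. A call takes as long as a camera call.
- look_for(target, camera): "rect" ([left, top, width, height] in pixels, round what is visible of it).
- pinpoint(target, camera): "uv" ([column, row] in pixels: a listed point, or the origin of a listed thing).
Readings, each from a call of its own:
- read_t(): time.
- read_joint_pos(): joint angles.
- read_joint_velocities(): joint speeds.
- read_effort(): joint torques, N m.
- read_tool_pos(): TCP position.
- read_tcp_rot(): TCP orientation.
- read_contact_force(): force on the tool from outside, world axes, zero at the start.
- read_moment(): the same for the moment, N m.
- read_gripper_width(): finger opening in m.
Only numpy, scipy, OpenCV 4.12 (cv2) and the standard library are available. Lean on these libraries where they do the work, as an engineer would, in place of code of your own. Each camera call takes 0.05 s, during which the arm holds its last target.

### The job

Draw the purple bit adapter out from under the clear guard by its narrow tang, let it lie on the bench, then take it afresh by its thick body and lay it in the clamp with the tang fully home in the white channel under the pad, and let go. With the cam lever still open, wind the brass adjuster nut clockwise until the lever first meets firm resistance about halfway through its swing, then press the lever fully shut and let go. Leave everything else on the bench where it stands.

Things in the scene. Friction and masses are not known exactly. Their poses are not given: they have to be found in the camera images.
- adapter: Loose purple anodised bit adapter, 0.14 kg, lying flat. Origin: centre of the underside of its thick body, 70 long (x -35 to 35) x 30 wide (y) x 20 high. A narrow tang 14 wide x 14 high, flush with the underside, runs along +x from x 35 to 85. It starts on the bench, body under the guard, about 45 mm of tang sticking out.
- tang_top (a point): Point on top of the adapter's tang at (63, 0, 14) in the adapter's frame; it must come under the clamp pad. Axes as the adapter's.
- guard: Fixed low guard, 118 (x) x 105 (y), 38 high, clear roof (underside 34 above the bench), walls on three sides, open on its own +y side. Origin on the bench under its middle; the roof runs from y -65 to y 40 (open side).
- clamp: Fixed quick-release hold-down clamp, loaded from its -x side. Origin on the bench below the pad axis; base plate x -105 to 110, y -50 to 50. Grey head over the channel (x -14 to 94, y -22 to 22, z about 50 to 80; lever cheeks to z 107); nut behind at x 75. Adapter home: origin at x -63, y 0, z 16, its +x along the clamp's +x.
- seat (a point): Point on the clamp's white floor under the pad axis, (0, 0, 16) in the clamp's frame, same axes. The floor reaches from x -102 to 32; on it two white walls (x -28 to 25, 14 high) form a channel 20 wide along x, centred on y 0. Home means the tang lies in the channel on the floor and the body's shoulder meets the walls' front ends.
- pad: Black round clamping pad, 22 across, that presses on the tang; origin: centre of its underside, 9 to 13 mm above the tang's top at the start. Stiff spring behind it (16 N/mm): the lever meets resistance once it touches. Nut is right if it first touches at 0.42 to 0.85 rad of lever, best 0.61 (mid-swing): 9 mm above the tang's top with the lever fully open.
- nut_grip (a point): Grip point of the brass adjuster nut, on its vertical axis, (75, 0, 138) in the clamp's frame. Bar 46 long (point x) x 14 thick (y) x 24 high (z -16 to 8); hub 36 across, its top 24 below. Clockwise from above lowers head and pad 1.8 mm per rad; friction 0.17 N m; stays where left. Starts 1.3 to 2.2 rad too loose (one or two grasps).
- lever (a joint): Cam lever angle: -0.35 fully open (leaning back), 0 upright, 1.57 lying level to the clamp's +y (fully shut, at its stop). Starts at -0.35 to -0.1; stays where left if unloaded (friction 0.06 N m); past 1.52 it is over centre and stays shut. It lowers the pad by 10 mm x sin(angle + 0.06), counted from angle -0.06.
- lever_ball (a point): Centre of the red ball, 18 across, at the lever's end, 70 mm from the pivot. The lever's bar under it is 12 wide (clamp x) x 8 thick. Pinched across the clamp's x direction it can be led along its arc; it takes up to about 8 N.
- lever_pivot (a point): Pivot of the lever, over the pad axis, about 90 to 94 mm above the bench; moves down with the head. The lever turns about the clamp's x axis, from +z towards +y.
- jar: Bystander: squat closed glass jar of brass spacers, 62 across, 58 high, origin under its centre.
- shoulder_screw: Bystander: titanium shoulder screw lying on the bench, 56 long, head 22 across; origin under the head's end.
- driver: Bystander: screwdriver lying at the right.
- tray: Bystander: blue tray 120 x 160 x 30 at the right.
- spacer: Bystander: brass spacer ring, 28 across, 16 high, at the back.
- gauge_block: Bystander: white block 30 x 50 x 20 at the left.
- oil_bottle: Bystander: white bottle, 48 across, 100 high, at the left.

How it is judged:
On the way, in this order (a step that is already met when the one before it is completed fails the run):
1. the adapter lies on the bench drawn out from under the guard, fingers off it (y of adapter in the frame of guard above 0.055 m and height (world z) of adapter below 0.006 m and angle between adapter's own z axis and vertical below 0.1 rad and contact force between the fingers and adapter below 0.1 N), for 0.1 s.
2. the adapter lies home in the clamp, fingers off it, lever still open (distance between tang_top and seat below 0.0165 m and horizontal distance between tang_top and seat below 0.007 m and angle between the x axis of adapter and the x axis of clamp, either way round below 0.15 rad and x of adapter in the frame of clamp below -0.05 m and contact force between the fingers and adapter below 0.1 N and value of joint lever below 0.2 rad), for 0.2 s.
3. the lever meets resistance about midway: the pad bears on the tang with the lever 0.35 to 1.0 rad down (value of joint lever between 0.35 and 1 rad and contact force between pad and adapter above 2 N), for 0.05 s.
At the end, for the whole second after the job is handed in: Lever fully shut (over 1.48 rad); pad bears on the tang with 25 to 90 N (as when resistance began around mid-swing); adapter still and home on the white floor: tang point within 7 mm of the pad axis, square to the clamp within 0.15 rad (value of joint lever above 1.48 rad and contact force between pad and adapter between 25 and 90 N and horizontal distance between tang_top and seat below 0.007 m and distance between tang_top and seat below 0.0165 m and angle between the x axis of adapter and the x axis of clamp, either way round below 0.15 rad and x of adapter in the frame of clamp below -0.05 m and linear speed of adapter below 0.01 m/s); the robot touches nothing.
It fails at once if the jar is shoved or tipped (distance of jar from where it was at the start of the episode above 0.02 m or angle between jar's own z axis and vertical above 0.3 rad).
It fails at once if a bystander is shoved (distance of any of shoulder_screw, driver, tray, spacer, gauge_block, oil_bottle from where it was at the start of the episode above 0.03 m).
It also fails if it takes over 72 s, if anything falls off the work surface, if the arm or the gripper's body presses on something with over 40 N, if the wrist force passes 120 N, or if a joint passes its speed limit or range.

## Working session

There is one attempt and no reset: what is moved stays moved. The work goes in short steps, each a Python script; the robot and the scene stay as the last script left them, time stands still between calls to the robot, and variables do not carry over. Pictures are saved under pics/ and viewed, and the job is handed in when it is done.

```bash
ls; mkdir -p pics; python3 - <<'E'
from cell import *
import cv2
print(read_t())
for c in ["scene","side","wrist"]:
    im=get_image(c); cv2.imwrite(f"pics/a_{c}.png",im[:,:,::-1])
    i=camera_info(c); print(c,{k:(v.round(4).tolist() if hasattr(v,'round') and hasattr(v,'tolist') else v) for k,v in i.items()})
    for n in ["adapter","tang_top","guard","clamp","seat","pad","nut_grip","lever_ball","lever_pivot","jar","shoulder_screw"]:
        r=pinpoint(n,c); print(c,n,[(d['p'],[round(x) for x in d['uv']]) for d in r[:2]])
print(read_t(),read_tool_pos(),read_tcp_rot())
E
```

```text
pics
0.0
scene {'fx': 466.5987394833376, 'fy': 466.5987394833376, 'cx': 275.1185225538621, 'cy': 206.5488502469831, 'R': [[0.0425, 0.999, -0.0168], [0.7269, -0.0425, -0.6854], [-0.6854, 0.0169, -0.728]], 't': [-0.0544, -0.2949, 1.9039]}
scene adapter [(0.34, [416, 206])]
scene tang_top [(0.39, [225, 232])]
scene guard [(0.9, [208, 239]), (0.34, [335, 237])]
scene clamp [(0.67, [290, 288]), (0.59, [336, 239])]
scene seat [(0.66, [333, 234])]
scene pad []
scene nut_grip [(0.71, [345, 224])]
scene lever_ball [(0.54, [333, 210])]
scene lever_pivot [(0.87, [338, 216]), (0.63, [377, 180])]
scene jar [(0.56, [291, 289])]
scene shoulder_screw [(0.43, [259, 273])]
side {'fx': 435.0297522794897, 'fy': 435.0297522794897, 'cx': 282.4982053084181, 'cy': 214.07249266840827, 'R': [[-0.7466, -0.6651, 0.0135], [-0.4386, 0.4769, -0.7617], [0.5001, -0.5746, -0.6478]], 't': [0.4139, 0.2975, 0.9699]}
side adapter [(0.54, [328, 201])]
side tang_top [(0.74, [220, 278]), (0.44, [315, 211])]
side guard [(0.89, [328, 203])]
side clamp [(0.78, [223, 277])]
side seat [(0.63, [221, 275])]
side pad []
side nut_grip [(0.75, [194, 225])]
side lever_ball [(0.69, [221, 228])]
side lever_pivot [(0.73, [221, 249])]
side jar [(0.9, [219, 218])]
side shoulder_screw [(0.47, [258, 207])]
wrist {'fx': 306.3596181805019, 'fy': 306.3596181805019, 'cx': 281.6020979238791, 'cy': 209.25703792833275, 'mount': [[1.0, -0.0, -0.0001, 0.0004], [0.0001, 0.9664, 0.2571, -0.0713], [0.0001, -0.2571, 0.9664, -0.1621], [0.0, 0.0, 0.0, 1.0]]}
wrist adapter []
wrist tang_top []
wrist guard []
wrist clamp []
wrist seat []
wrist pad []
wrist nut_grip []
wrist lever_ball []
wrist lever_pivot []
wrist jar []
wrist shoulder_screw []
1.8 [ 0.1442192  -0.60815799  0.22264797] [ 2.46432632e+00 -1.94841634e+00  1.00306548e-04]
```

View pics/a_scene.png

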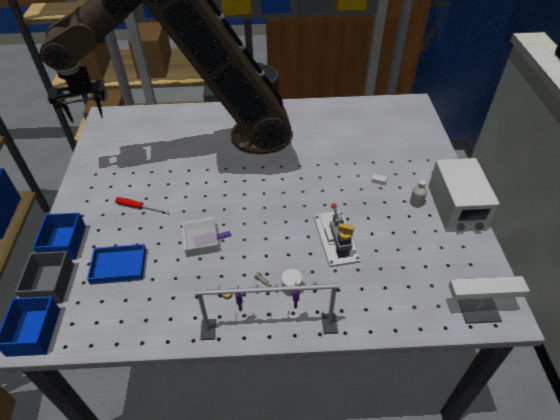

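View pics/a_side.png

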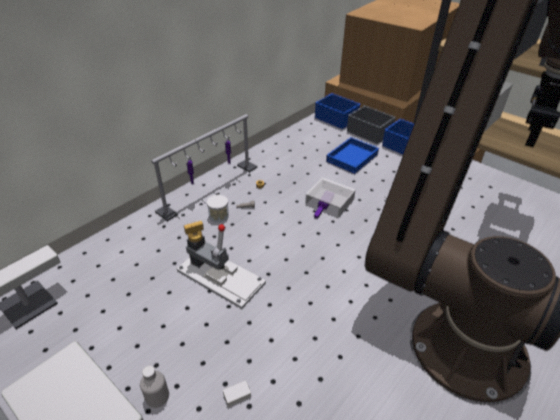

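```bash
cat > h.py <<'E'
import numpy as np, cv2
from cell import *
from scipy.spatial.transform import Rotation as Ro
def cam(name,pose=None):
    i=camera_info(name)
    K=np.array([[i['fx'],0,i['cx']],[0,i['fy'],i['cy']],[0,0,1.]])
    if 'R' in i: return K,np.array(i['R']),np.array(i['t'])
    p,r=pose; T=np.eye(4);T[:3,:3]=Ro.from_rotvec(r).as_matrix();T[:3,3]=p
    M=np.linalg.inv(T@np.array(i['mount'])); return K,M[:3,:3],M[:3,3]
def ray(c,uv):
    K,R,t=c; d=R.T@np.linalg.inv(K)@np.array([uv[0],uv[1],1.]); return -R.T@t,d
def onz(c,uv,z):
    o,d=ray(c,uv); return o+d*(z-o[2])/d[2]
def tri(cs,uvs):
    A=0;b=0
    for c,uv in zip(cs,uvs):
        o,d=ray(c,uv); d=d/np.linalg.norm(d);P=np.eye(3)-np.outer(d,d);A=A+P;b=b+P@o
    return np.linalg.solve(A,b)
def proj(c,X):
    K,R,t=c; p=K@(R@np.array(X)+t); return p[:2]/p[2]
def rotd(ang):  # tool pointing down, tool x at world angle ang
    c,s=np.cos(ang),np.sin(ang)
    return Ro.from_matrix(np.array([[c,s,0],[s,-c,0],[0,0,-1.]])).as_rotvec()
def shot(name,fn,crop=None,scale=1):
    pose=(np.array(read_tool_pos()),np.array(read_tcp_rot()))
    im=get_image(name)[:,:,::-1].copy()
    out=im
    if crop: x,y,w,h=crop; out=im[y:y+h,x:x+w]
    if scale!=1: out=cv2.resize(out,None,fx=scale,fy=scale,interpolation=cv2.INTER_CUBIC)
    cv2.imwrite(f"pics/{fn}.png",out); return im,cam(name,pose)
E
python3 - <<'E'
from h import *
S,D=cam("scene"),cam("side")
for n,a,b in [("guard",(208,239),(328,203)),("clamp",(336,239),(223,277)),("seat",(333,234),(221,275)),("nut",(345,224),(194,225)),("ball",(333,210),(221,228)),("piv",(338,216),(221,249)),("jar",(291,289),(219,218)),("screw",(259,273),(258,207))]:
    X=tri([S,D],[a,b]);print(n,X.round(3),proj(S,X).round(0),proj(D,X).round(0))
for uv in [(229,234),(194,240),(220,231)]: print(uv,onz(S,uv,.014).round(3))
im=cv2.imread("pics/a_scene.png");cv2.imwrite("pics/a_s1.png",cv2.resize(im[180:320,160:380],None,fx=3.6,fy=3.6,interpolation=3))
im=cv2.imread("pics/a_side.png");cv2.imwrite("pics/a_d1.png",cv2.resize(im[160:310,160:370],None,fx=3.6,fy=3.6,interpolation=3))
E
```

```text
guard [ 0.54  -0.191  0.002] [207. 238.] [327. 204.]
clamp [ 0.56   0.228 -0.004] [335. 239.] [222. 277.]
seat [0.556 0.226 0.011] [335. 235.] [223. 274.]
nut [0.628 0.238 0.145] [346. 224.] [195. 225.]
ball [0.571 0.207 0.147] [333. 210.] [221. 228.]
piv [0.555 0.227 0.102] [338. 216.] [220. 249.]
jar [ 0.744  0.072 -0.008] [291. 289.] [219. 218.]
screw [ 0.685 -0.028  0.004] [258. 272.] [257. 208.]
(229, 234) [ 0.535 -0.119  0.014]
(194, 240) [ 0.554 -0.232  0.014]
(220, 231) [ 0.521 -0.149  0.014]
```

View pics/a_s1.png

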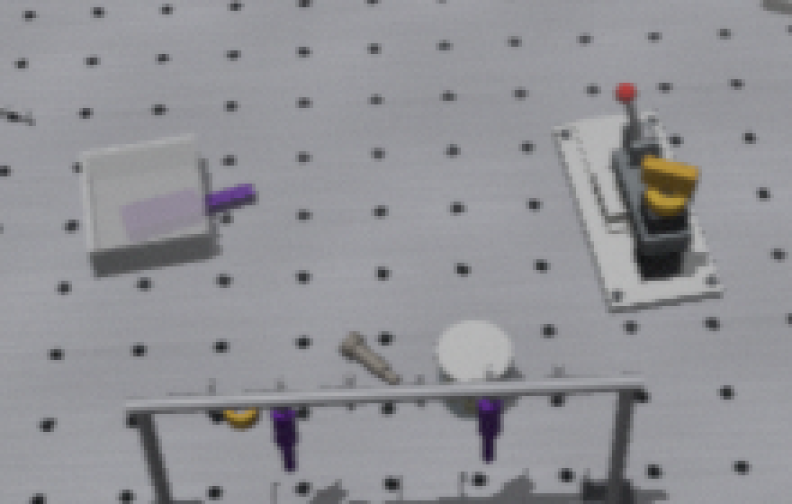

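View pics/a_d1.png

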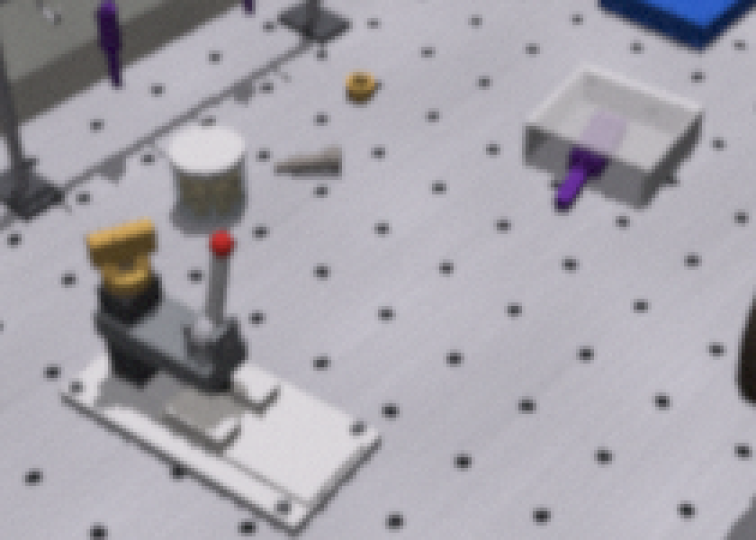

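```bash
python3 - <<'E'
from h import *
print(inverse_kinematics([.53,-.13,.14],rotd(.15)))
move_ptp([.53,-.13,.14],rotd(.15)); print(read_t())
im,c=shot("wrist","b1")
for n in ["adapter","tang_top","guard"]:
    r=pinpoint(n,"wrist"); print(n,[(d['p'],[round(x) for x in d['uv']],onz(c,d['uv'],.014 if n=="tang_top" else 0).round(4)) for d in r[:2]])
print(read_t(),read_joint_pos())
E
```

```text
[-3.61589687e-01  4.81540697e-01  1.84374563e+00 -4.44089210e-16
  8.16306322e-01 -5.11589687e-01]
4.0167
adapter []
tang_top [(0.79, [282, 208], array([ 0.5305, -0.135 ,  0.014 ]))]
guard [(0.64, [286, 263], array([ 0.544 , -0.1972,  0.    ]))]
4.2167 [-3.62549433e-01  4.81547937e-01  1.84361671e+00 -7.15326438e-06
  8.16322204e-01 -5.11551670e-01]
```

View pics/b1.png

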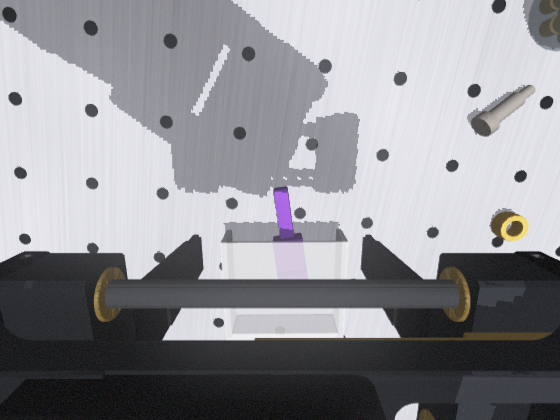

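```bash
python3 - <<'E'
from h import *
c=cam("wrist",(np.array(read_tool_pos()),np.array(read_tcp_rot())))
a=onz(c,(281,188),.014);b=onz(c,(286,233),.014)
print(a,b,np.linalg.norm(a-b),np.arctan2(*(a-b)[[1,0]]))
im=cv2.imread("pics/b1.png");cv2.imwrite("pics/b1z.png",cv2.resize(im[170:290,210:370],None,fx=5,fy=5,interpolation=3))
for uv in [(232,241),(338,241),(224,223),(338,223)]: print(onz(c,uv,.038))
E
```

```text
[ 0.52612573 -0.11487783  0.014     ] [ 0.53775231 -0.15904557  0.014     ] 0.045672378104680854 1.8281939881885807
[ 0.48837307 -0.16582305  0.038     ]
[ 0.58449313 -0.15136234  0.038     ]
[ 0.47937425 -0.14969743  0.038     ]
[ 0.58112352 -0.13439661  0.038     ]
```

View pics/b1z.png

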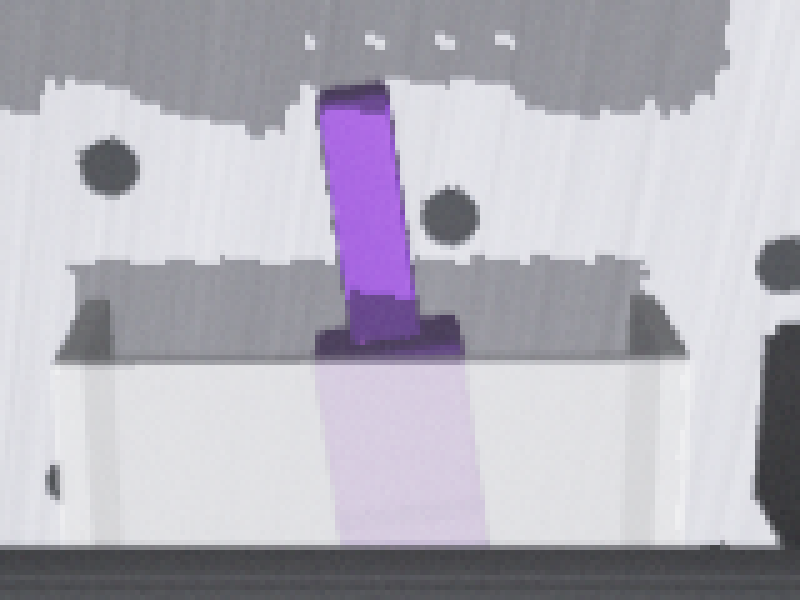

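```bash
python3 - <<'E'
from h import *
c=cam("wrist",(np.array(read_tool_pos()),np.array(read_tcp_rot())))
a=onz(c,(280.8,192),.014);b=onz(c,(287,238.6),.014)
print(a,b,np.linalg.norm(a-b),np.arctan2(*(a-b)[[1,0]]))
p,q=[onz(c,uv,.038) for uv in [(222.2,241.4),(347.2,241.4)]]; print(p,q,np.linalg.norm(p-q),np.arctan2(*(q-p)[[1,0]]))
E
```

```text
[ 0.52651222 -0.11875852  0.014     ] [ 0.53963702 -0.16473263  0.014     ] 0.04781087049043962 1.8488816637401342
[ 0.4795217  -0.16754948  0.038     ] [ 0.59291137 -0.15049048  0.038     ] 0.1146657230698192 0.1493259129134988
```

```bash
python3 - <<'E'
from h import *
t=1.849; ax=np.array([np.cos(t),np.sin(t)]); tip=np.array([.5265,-.1188])
g=tip-.016*ax; R=rotd(t-np.pi/2)
move_ptp([*g,.06],R)
grip(.045,25)
servo_line([*g,.012],velocity=.1)
grip(0.0,25); print("w",read_gripper_width(),read_t(),read_contact_force())
p=g+.10*ax
servo_line([*p,.012],velocity=.12)
print(read_gripper_width(),read_contact_force(),read_t())
servo_line([.57,.06,.012],velocity=.12,rot=rotd(.4-np.pi/2))
print(read_gripper_width(),read_t(),read_tool_pos())
grip(.045); pause(.1)
q=np.array([.57,.06])
servo_line([*q,.09],velocity=.2)
print(read_t())
o=q-.069*np.array([np.cos(.4),np.sin(.4)])
o2=o-np.array([.01,0])
move_ptp([*(o-.01*np.array([np.cos(.4),np.sin(.4)])),.14],rotd(.4+np.pi/2)); print(read_t(),read_joint_pos())
im,c=shot("wrist","c1")
for n in ["adapter","tang_top","clamp","nut_grip","lever_ball"]:
    r=pinpoint(n,"wrist"); print(n,[(d['p'],[round(x) for x in d['uv']],onz(c,d['uv'],.014 if n=="tang_top" else 0).round(4)) for d in r[:2]])
E
```

```text
w 0.013705176921882474 6.8583 [-0.53806083  0.18001937  3.68320392]
0.013645078567739286 [-0.87430848  5.53673888  9.24785238] 7.8417
0.013851251586898513 9.4417 [0.56961139 0.06041927 0.01219727]
10.825
13.525 [-7.39857510e-02  4.24853526e-01  1.95673101e+00  1.17476232e-05
  7.60205009e-01 -2.04433154e+00]
adapter [(0.61, [282, 214], array([0.5084, 0.0346, 0.    ]))]
tang_top [(0.57, [284, 275], array([0.5645, 0.0599, 0.014 ]))]
clamp []
nut_grip []
lever_ball []
```

View pics/c1.png

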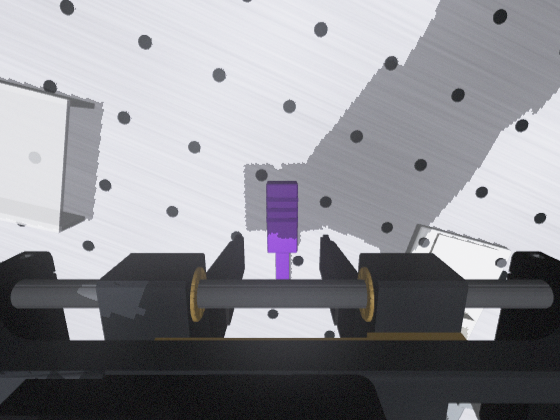

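```bash
python3 - <<'E'
from h import *
c=cam("wrist",(np.array(read_tool_pos()),np.array(read_tcp_rot())))
print(onz(c,(282,183),.02),onz(c,(282.5,236),.02))
o=np.array([.57,.06])-.069*np.array([np.cos(.4),np.sin(.4)]); print(o)
ax=np.array([np.cos(.4),np.sin(.4)])
g=o-.008*ax
grip(.05,30)
servo_line([*g,.015],velocity=.15)
grip(0,30); print(read_gripper_width(),read_tool_pos(),read_t())
servo_line([*g,.10],velocity=.2)
R=rotd(.15+np.pi/2)
move_ptp([.56,.225,.27],R); print(read_t(),read_joint_pos())
im,c=shot("wrist","d1")
for n in ["clamp","seat","nut_grip","lever_ball","lever_pivot","adapter"]:
    r=pinpoint(n,"wrist"); print(n,[(d['p'],[round(x) for x in d['uv']]) for d in r[:2]])
print(repr(c),read_t())
E
```

```text
[0.475625   0.02022802 0.02      ] [0.52354887 0.04103086 0.02      ]
[0.50644679 0.03313013]
0.029550008733747378 [0.49926964 0.03000903 0.01544746] 15.6583
17.2667 [ 2.71639775e-01  4.19054595e-01  1.55439306e+00 -2.64648188e-04
  1.17111349e+00 -1.44918244e+00]
clamp [(0.95, [288, 181])]
seat [(0.56, [286, 184])]
nut_grip [(0.54, [520, 113])]
lever_ball [(0.61, [269, 208])]
lever_pivot [(0.95, [286, 199]), (0.59, [269, 207])]
adapter [(0.85, [282, 263])]
(array([[306.35961818,   0.        , 281.60209792],
       [  0.        , 306.35961818, 209.25703793],
       [  0.        ,   0.        ,   1.        ]]), array([[-1.49508005e-01,  9.88760325e-01, -6.13805248e-04],
       [ 9.56769330e-01,  1.44827303e-01,  2.52225102e-01],
       [ 2.49479070e-01,  3.71224019e-02, -9.67668394e-01]]), array([-0.13736235, -0.60680123,  0.28674845])) 17.6167
```

View pics/d1.png

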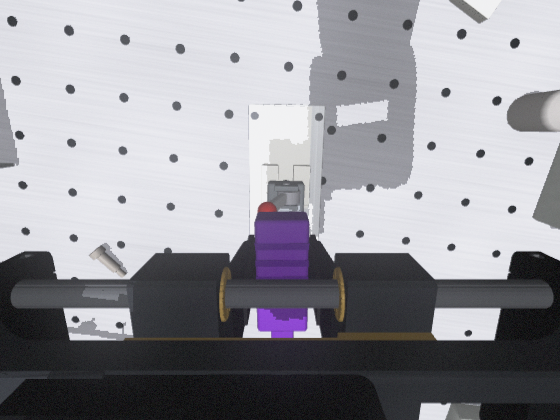

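```bash
python3 - <<'E'
import cv2
im=cv2.imread("pics/d1.png");cv2.imwrite("pics/d1z.png",cv2.resize(im[95:220,235:340],None,fx=5.6,fy=4.8,interpolation=3))
E
```

```text
(no output)
```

View pics/d1z.png

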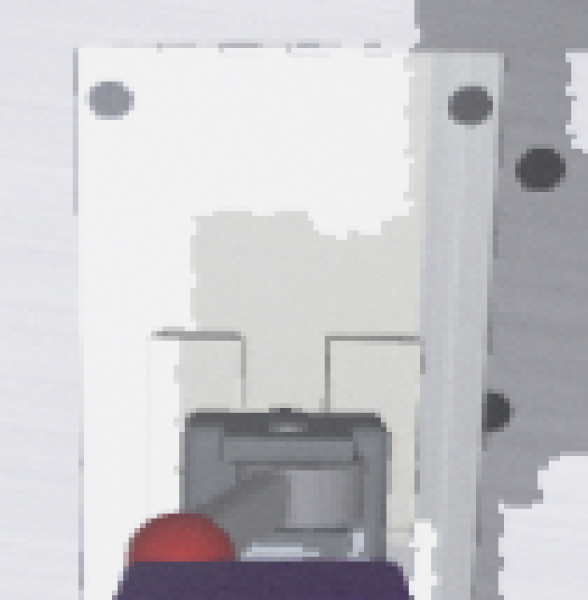

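```bash
python3 - <<'E'
from h import *
pose=None
c=(np.array([[306.35961818,0,281.60209792],[0,306.35961818,209.25703793],[0,0,1]]),np.array([[-1.49508005e-01,9.88760325e-01,-6.13805248e-04],[9.56769330e-01,1.44827303e-01,2.52225102e-01],[2.49479070e-01,3.71224019e-02,-9.67668394e-01]]),np.array([-0.13736235,-0.60680123,0.28674845]))
f=lambda zx,zy,z: onz(c,(235+zx/5.6,95+zy/4.8),z)
l,r=f(244,333,.03),f(327,337,.03); m=(l+r)/2; print(l,r,np.linalg.norm(l-r),np.arctan2(*(r-l)[[1,0]])-np.pi/2)
ol,orr=f(150,333,.03),f(421,338,.03);print("outer",ol,orr,np.linalg.norm(ol-orr),np.arctan2(*(orr-ol)[[1,0]])-np.pi/2)
for z in (.008,.012): 
  a,b,d=f(78,50,z),f(503,53,z),f(82,600,z); print(z,np.linalg.norm(a-b),np.arctan2(*(b-a)[[1,0]])-np.pi/2,np.arctan2(*(d-a)[[1,0]])); mm=(a+b)/2; print("mid",mm)
for y in (.12,.14,.15,.16):
  u=np.array([np.cos(y),np.sin(y)]); print(y,"origin from walls",m[:2]+.028*u,"from plate",mm[:2]+.105*u)
# ball: on sphere center at zoom
for z in (.15,.155,.16): print("ball",z,f(181,555,z))
S,D=cam("scene"),cam("side")
E
```

```text
[0.53265581 0.21549597 0.03      ] [0.53083772 0.23473458 0.03      ] 0.019324327875449673 0.09422250977457747
outer [0.53592264 0.19390091 0.03      ] [0.52783526 0.25638836 0.03      ] 0.06300863333515369 0.12870856380700935
0.008 0.0993961278292849 0.14220593851415497 0.12973732851313602
mid [0.45783451 0.21514944 0.008     ]
0.012 0.09845497376551526 0.1422059385141552 0.1297373285131359
mid [0.45812482 0.21512961 0.012     ]
0.12 origin from walls [0.5595454  0.22846722] from plate [0.56236972 0.22769939]
0.14 origin from walls [0.55947281 0.22902248] from plate [0.5620975  0.22978163]
0.15 origin from walls [0.55943235 0.22929955] from plate [0.56194578 0.23082061]
0.16 origin from walls [0.55938913 0.22957619] from plate [0.56178368 0.23185802]
ball 0.15 [0.56414495 0.2106406  0.15      ]
ball 0.155 [0.56279618 0.21068364 0.155     ]
ball 0.16 [0.56144741 0.21072669 0.16      ]
```

```bash
python3 - <<'E'
from h import *
i=camera_info("wrist");M=np.array(i['mount'])
d=M[:3,:3]@np.array([(282-i['cx'])/i['fx'],(212.1-i['cy'])/i['fy'],1]);o=M[:3,3]
print("rear edge tool:",o+d*(-.0046-o[2])/d[2])
y=.135;u=np.array([np.cos(y),np.sin(y)]);C=np.array([.560,.229]);R=rotd(y+np.pi/2)
home=C-u*.071
s=home-.085*u
move_ptp([*s,.09],R); servo_line([*s,.034],velocity=.15)
f0=np.array(read_contact_force()); print(read_t(),f0)
servo_line([*(home-.008*u),.0335],velocity=.1)
f=np.array(read_contact_force())-f0; print("near",f,read_t(),read_gripper_width())
im,c=shot("wrist","e1"); im,_=shot("side","e2",(160,200,140,100),5)
for k in range(-6,4):
    servo_line([*(home+.001*k*u),.0330],velocity=.04)
    f=np.array(read_contact_force())-f0; print(k,f.round(1))
    if abs(f[:2]@u)>6: break
print(read_t(),read_tool_pos())
E
```

```text
rear edge tool: [-0.00027706 -0.02932913 -0.0046    ]
19.0833 [ 0.14883899  0.27489754 -0.87627605]
near [ 0.43526992  0.0557764  -0.44877532] 20.0 0.0298747594501413
-6 [-1.1 -0.4 -0.5]
-5 [-0.   0.2 -1.2]
-4 [ 0.2 -0.6 -0.8]
-3 [-0.6 -0.3 -0.7]
-2 [ 0.  -0.1 -0.3]
-1 [-4.5 -1.5  0.9]
0 [-8.4 -0.7  1.9]
21.85 [0.48796446 0.21911576 0.03264836]
```

View pics/e1.png

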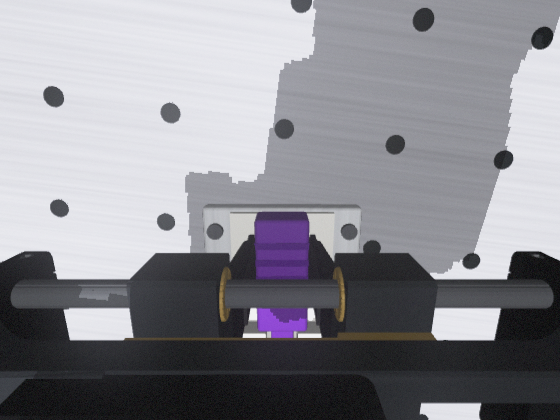

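View pics/e2.png

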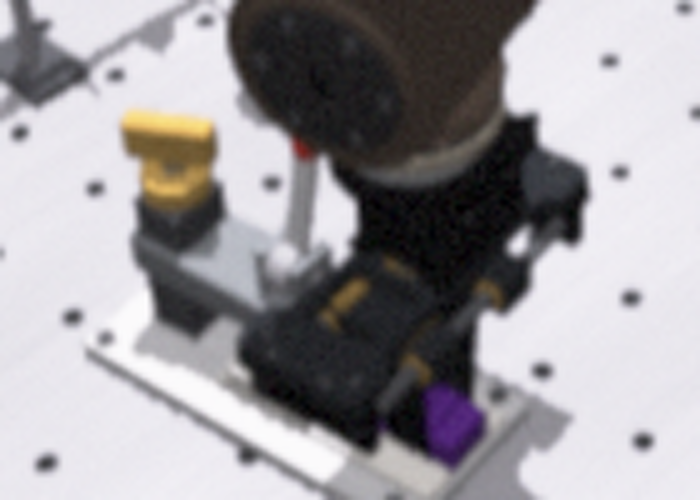

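```bash
python3 - <<'E'
from h import *
y=.135;u=np.array([np.cos(y),np.sin(y)]);C=np.array([.560,.229])
p=np.array(read_tool_pos()); f0=np.array(read_contact_force())
p2=p.copy(); p2[:2]-=.0008*u; p2[2]-=.0006
servo_line(p2,velocity=.03); print((np.array(read_contact_force())-f0).round(1))
grip(.05); pause(.25)
servo_line([p2[0],p2[1],.12],velocity=.2)
im,_=shot("side","f2",(160,200,140,100),5)
N=C+.075*u
move_ptp([*N,.27],rotd(.3)); print(read_t(),read_joint_pos())
im,c=shot("wrist","f1"); print([(d['p'],d['uv']) for n in["nut_grip"] for d in pinpoint(n,"wrist")], proj(c,[*N,.138]))
print([(d['p'],d['uv']) for n in["lever_ball"] for d in pinpoint(n,"wrist")], proj(c,[*C,.16]))
E
```

```text
[ 8.   0.1 -2.9]
24.8333 [ 2.63155618e-01  5.32601561e-01  1.35676584e+00 -7.92612930e-06
  1.25419160e+00 -3.82343953e-02]
[(0.97, [285.1, 202.1])] [283.24836065 203.38030682]
[(0.84, [200.6, 212.1]), (0.39, [317.3, 303.3])] [201.54433491 195.75511542]
```

View pics/f1.png

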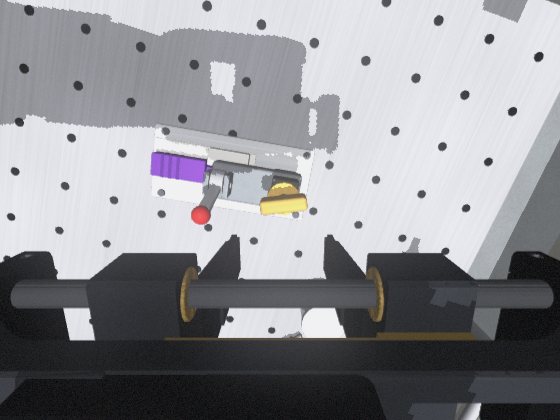

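View pics/f2.png

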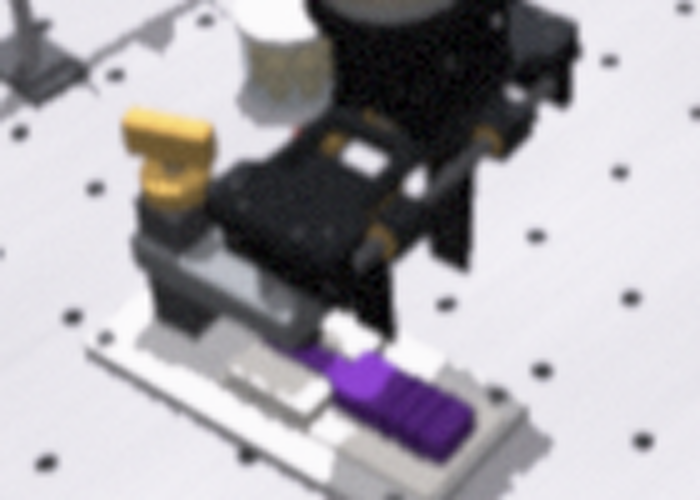

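```bash
python3 - <<'E'
import cv2,numpy as np
im=cv2.imread("pics/f1.png");cv2.imwrite("pics/f1z.png",cv2.resize(im[140:235,145:320],None,fx=4.5,fy=4.5,interpolation=3))
a=cv2.imread("pics/a_side.png")[200:300,160:300];a=cv2.resize(a,None,fx=3.5,fy=3.5,interpolation=3);b=cv2.resize(cv2.imread("pics/f2.png"),(a.shape[1],a.shape[0]))[:a.shape[0],:300]
cv2.imwrite("pics/cmp.png",np.hstack([a,b]))
E
```

```text
(no output)
```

View pics/f1z.png

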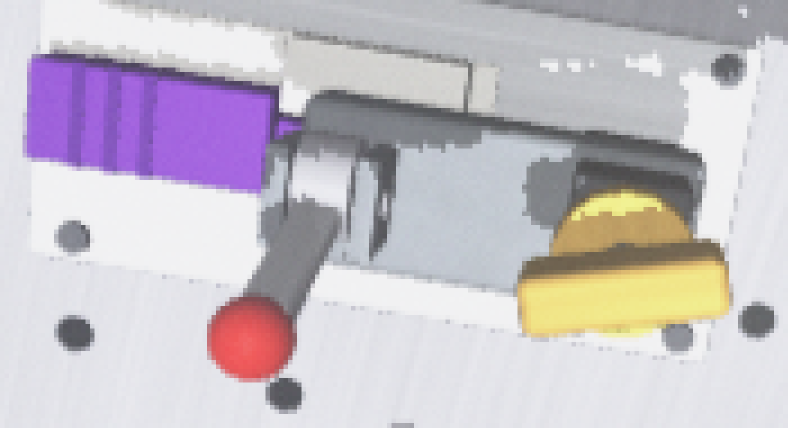

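View pics/cmp.png

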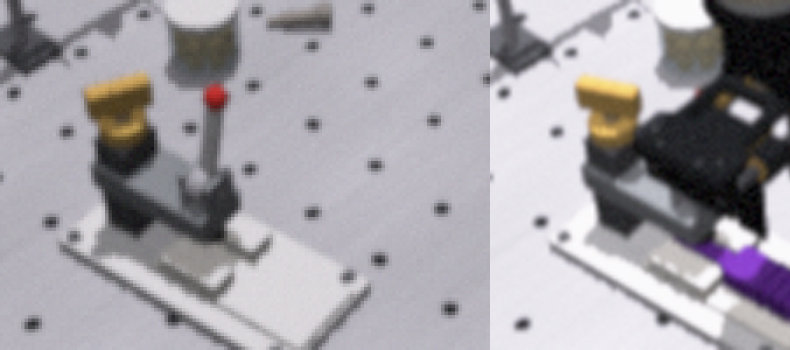

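```bash
python3 - <<'E'
from h import *
im,c=shot("scene","g1",(300,190,90,90),6)
a=cv2.imread("pics/a_scene.png")[190:280,300:390]
b=cv2.resize(cv2.imread("pics/g1.png"),None,fx=.74,fy=.74); a=cv2.resize(a,(b.shape[1],b.shape[0]),interpolation=3)
cv2.imwrite("pics/cmp2.png",np.hstack([a,b]))
S,D=cam("scene"),cam("side");y=.135;u=np.array([np.cos(y),np.sin(y)]);N=np.array([.56,.229])+.075*u
for be in np.arange(0,3.1,.2):
    v=.023*np.array([np.cos(be),np.sin(be)])
    o=[]
    for cm,(x0,y0,s) in ((S,(300,190,6*.74)),(D,(160,200,3.5))):
        for q in(N+v,N-v): o.append(((proj(cm,[*q,.146])-[x0,y0])*s).round(0).tolist())
    print(round(be,2),o)
E
```

```text
0.0 [[211.0, 185.0], [201.0, 132.0], [95.0, 66.0], [138.0, 96.0]]
0.2 [[218.0, 184.0], [194.0, 133.0], [90.0, 70.0], [142.0, 93.0]]
0.4 [[225.0, 182.0], [188.0, 135.0], [86.0, 74.0], [146.0, 89.0]]
0.6 [[230.0, 179.0], [183.0, 138.0], [84.0, 78.0], [148.0, 84.0]]
0.8 [[235.0, 176.0], [178.0, 141.0], [82.0, 82.0], [150.0, 80.0]]
1.0 [[238.0, 171.0], [174.0, 145.0], [82.0, 87.0], [149.0, 76.0]]
1.2 [[241.0, 166.0], [172.0, 150.0], [84.0, 91.0], [148.0, 72.0]]
1.4 [[241.0, 161.0], [171.0, 155.0], [86.0, 95.0], [145.0, 68.0]]
1.6 [[241.0, 156.0], [172.0, 161.0], [90.0, 98.0], [141.0, 65.0]]
1.8 [[239.0, 151.0], [173.0, 166.0], [95.0, 101.0], [136.0, 62.0]]
2.0 [[235.0, 146.0], [177.0, 171.0], [101.0, 103.0], [131.0, 61.0]]
2.2 [[231.0, 142.0], [181.0, 175.0], [107.0, 103.0], [124.0, 60.0]]
2.4 [[226.0, 138.0], [186.0, 179.0], [114.0, 104.0], [118.0, 60.0]]
2.6 [[220.0, 135.0], [193.0, 182.0], [121.0, 103.0], [111.0, 60.0]]
2.8 [[213.0, 133.0], [199.0, 184.0], [128.0, 101.0], [105.0, 62.0]]
3.0 [[206.0, 132.0], [206.0, 185.0], [134.0, 98.0], [99.0, 64.0]]
```

View pics/cmp2.png

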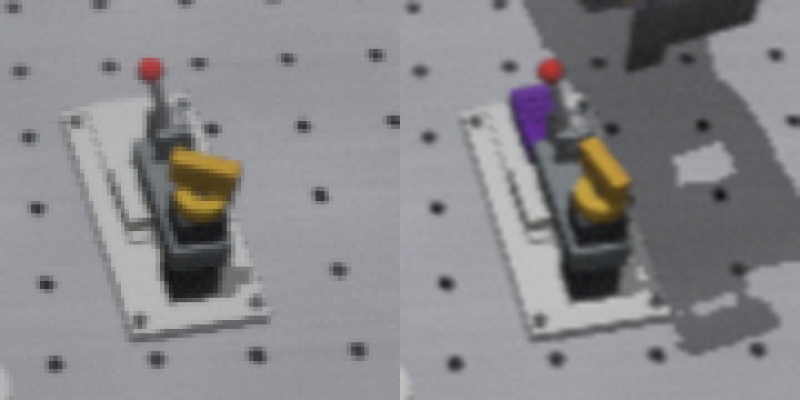

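```bash
python3 - <<'E'
from h import *
y=.135;u=np.array([np.cos(y),np.sin(y)]);N=np.array([.56,.229])+.075*u
c=cam("wrist",(np.array(read_tool_pos()),np.array(read_tcp_rot())))
a=onz(c,(284.1,204),.146)[:2];b=onz(c,(285.1,202.1),.138)[:2];print(N,a,b)
P=(N+a+b)/3
be=.42; R=rotd(be+np.pi/2)
grip(.045,30)
move_ptp([*P,.18],R); print(read_t(),read_joint_pos().round(2))
servo_line([*P,.127],velocity=.1); f0=np.array(read_contact_force())
grip(0,30); print(read_gripper_width(),(np.array(read_contact_force())-f0).round(1),read_moment())
for d in (.5,1.05):
    move_ptp([*P,.127],rotd(be+np.pi/2-d))
    print(d,read_gripper_width(),(np.array(read_contact_force())-f0).round(1),np.round(read_moment(),2),read_t())
grip(.045); servo_line([*P,.18],velocity=.15); print(read_t())
E
```

```text
[0.6343176  0.23909427] [0.63500462 0.24054266] [0.6360043  0.24080704]
26.9 [ 0.26  0.61  1.46  0.    1.07 -1.73]
0.013599910986408224 [ 3.9 -5.2  0.8] [-0.79723992 -0.72437631  0.0405521 ]
0.5 0.01416467391232199 [ 4.1 -7.4 -0.2] [-1.15 -0.86 -0.24] 28.775
1.05 0.013872160651914116 [ 3.  -9.1  1.8] [-1.55 -0.66 -0.13] 29.3667
30.6
```

```bash
python3 - <<'E'
from h import *
y=.135;u=np.array([np.cos(y),np.sin(y)]);v=np.array([-u[1],u[0]]);C=np.array([.5605,.2295])
move_ptp([*(C-.02*v),.25],rotd(y)); print(read_t(),read_joint_pos().round(2))
im,c=shot("wrist","h1",(130,120,320,150),2.5)
r=pinpoint("lever_ball","wrist"); print([(d['p'],d['uv']) for d in r]); print(look_for("lever_ball","wrist")[:1])
hsv=cv2.cvtColor(im,cv2.COLOR_BGR2HSV); m=((hsv[...,0]<8)|(hsv[...,0]>172))&(hsv[...,1]>140)&(hsv[...,2]>80)
n,l,s,ce=cv2.connectedComponentsWithStats(m.astype(np.uint8)); k=1+np.argsort(-s[1:,4])[:3]; print(s[k],ce[k])
for q in k[:1]:
  for z in (.153,.157,.161):
    X=onz(c,ce[q],z); print(X,(X[:2]-C)@u,(X[:2]-C)@v)
E
```

```text
31.375 [0.25 0.43 1.59 0.   1.12 0.11]
[(0.78, [281.9, 210.8]), (0.53, [231.3, 168.5])]
[]
[[274 210  18  12 129]
 [282 212   1   1   1]] [[283.31782946 216.3255814 ]
 [282.         212.        ]]
[0.56421237 0.20636276 0.153     ] 0.000564548407850043 -0.023426373160085567
[0.56403996 0.20750962 0.157     ] 0.0005480609102400226 -0.022266745226382504
[0.56386755 0.20865647 0.161     ] 0.0005315734126299944 -0.021107117292679493
```

View pics/h1.png

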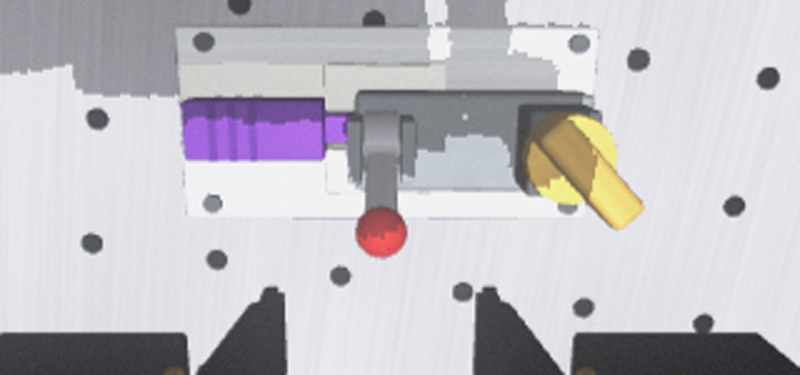

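```bash
cat >> h.py <<'E'
y=.135;u=np.array([np.cos(y),np.sin(y)]);v=np.array([-u[1],u[0]]);C=np.array([.5605,.2295]);PZ=.0893
def ball(th,xo=.0005,r=.07):
    p=C+xo*u+r*np.sin(th)*v; return np.array([*p,PZ+r*np.cos(th)])
def tang_f(f,th):
    t=np.array([*(np.cos(th)*v),-np.sin(th)]); n=np.array([*(np.sin(th)*v),np.cos(th)]); return f@t,f@n,f[:2]@u
def rf(n=4):
    return np.mean([read_contact_force() for _ in range(n)],axis=0)
E
python3 - <<'E'
from h import *
th=-.287;b=ball(th)
grip(.04,20)
servo_line([b[0],b[1],b[2]+.03],velocity=.15)
servo_line(b,velocity=.1)
f0=rf(); grip(0,20); print(b,read_gripper_width(),read_t())
print("grasp",np.round(tang_f(rf()-f0,th),2))
for th in [-.15,0,.1,.2,.28]:
    servo_line(ball(th),velocity=.08); print(th,np.round(tang_f(rf()-f0,th),2))
print(read_t(),read_gripper_width())
for th in np.arange(.34,.95,.06):
    servo_line(ball(th),velocity=.06); pause(.05); print(round(th,2),np.round(tang_f(rf()-f0,th),2))
print(read_t(),read_gripper_width())
shot("side","i2",(160,200,140,100),5)
E
```

```text
[0.5636624  0.20993225 0.15643682] 0.016292575050803414 33.45
grasp [ 0.91  3.49 -0.85]
-0.15 [ 0.78  2.29 -0.17]
0 [ 0.25  1.81 -0.38]
0.1 [ 1.16 -0.32  0.53]
0.2 [ 0.71 -0.63 -0.05]
0.28 [-0.05  0.91  0.79]
34.75 0.016422078290998322
0.34 [-0.51  1.96  0.02]
0.4 [-0.07  3.   -0.5 ]
0.46 [ 0.37  4.02 -0.63]
0.52 [0.44 4.48 0.19]
0.58 [-0.7   5.5  -0.47]
0.64 [-0.72  5.1  -0.36]
0.7 [-1.65  5.72 -0.16]
0.76 [-2.65  5.17 -1.12]
0.82 [-2.83  5.38 -0.  ]
0.88 [-3.98  5.78 -0.24]
0.94 [-3.35  5.9  -0.31]
38.05 0.016361502151015266
```

View pics/i2.png

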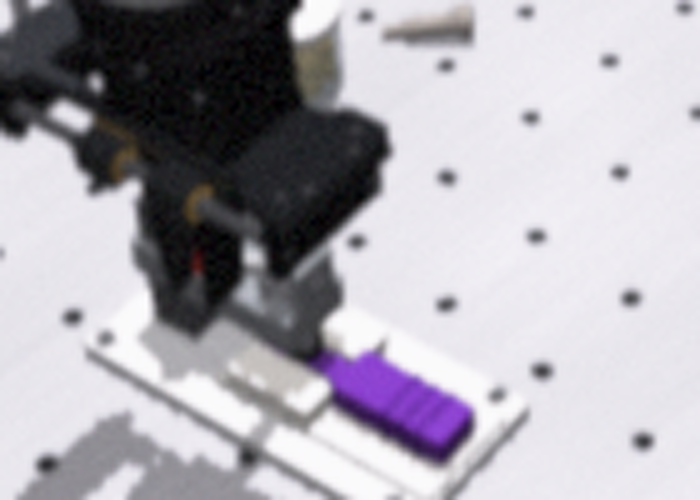

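```bash
python3 - <<'E'
from h import *
f0=np.zeros(3)
base=rf(); dr=.0010
for th in np.arange(1.0,1.581,.0725):
    servo_line(ball(th,r=.07+dr),velocity=.06); f=tang_f(rf(),th); print(round(th,3),np.round(f,2),round(dr,4))
    if f[1]>4: dr+=.0006
    if f[1]<-2: dr-=.0006
print(read_t(),read_gripper_width(),read_tool_pos(),ball(1.57))
shot("side","j2",(160,200,140,100),5); shot("scene","j1",(300,190,90,90),6)
E
```

```text
1.0 [-4.75  3.22 -1.05] 0.001
1.072 [-3.18  4.82 -1.19] 0.001
1.145 [-4.27  5.   -1.05] 0.0016
1.218 [-2.5   4.71 -0.86] 0.0022
1.29 [-3.71  5.74 -0.5 ] 0.0028
1.362 [-3.32  6.34 -0.43] 0.0034
1.435 [-2.47  6.14 -0.  ] 0.004
1.508 [-2.5   5.52  0.09] 0.0046
1.58 [-1.62  5.47  0.15] 0.0052
40.35 0.016521000898353937 [0.55087937 0.30433844 0.08820799] [0.55157413 0.29893037 0.08935574]
```

View pics/j1.png

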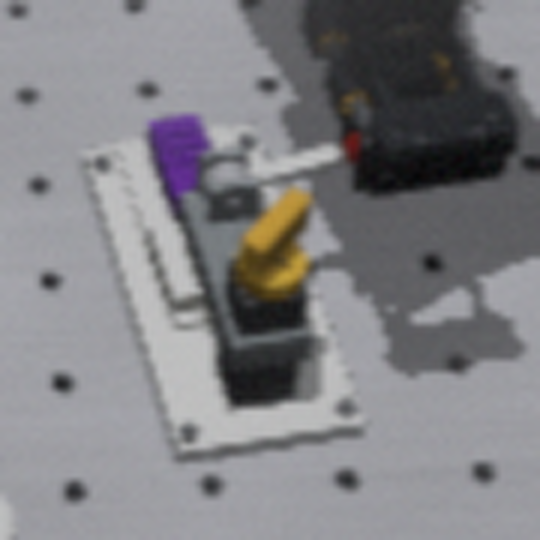

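```bash
python3 - <<'E'
from h import *
p=np.array(read_tool_pos()); b0=rf()
for k in range(1,9):
    servo_line([p[0],p[1],p[2]-.0007*k],velocity=.03); f=rf(); print(k,(f-b0).round(2),read_tool_pos()[2].round(4))
    if f[2]-b0[2]>5.5: break
print(read_t())
E
```

```text
1 [1.04 0.74 0.81] 0.0874
2 [1.25 0.28 1.93] 0.0867
3 [0.88 1.23 1.13] 0.086
4 [ 0.86 -0.1   2.44] 0.0854
5 [ 1.34 -0.76  1.41] 0.0846
6 [1.24 1.02 0.83] 0.0839
7 [ 1.42 -0.1  -0.71] 0.0832
8 [ 0.71 -0.42 -0.86] 0.0826
42.45
```

```bash
python3 - <<'E'
from h import *
p=np.array(read_tool_pos()); b0=rf()
for k in range(1,7):
    servo_line([p[0],p[1],p[2]-.0007*k],velocity=.03); f=rf(); print(k,(f-b0).round(2),read_tool_pos()[2].round(4))
    if f[2]-b0[2]>5: break
print(read_t())
shot("side","k2",(160,200,140,100),5)
shot("scene","k1",(300,190,90,90),6)
E
```

```text
1 [ 0.88 -0.62  1.23] 0.0818
2 [ 2.05 -0.1   1.59] 0.0811
3 [ 1.96 -1.15  1.45] 0.0804
4 [ 1.08 -2.35  0.39] 0.0797
5 [ 1.65 -2.51  1.08] 0.079
6 [ 2.6  -1.98 -0.2 ] 0.0783
43.95
```

View pics/k2.png

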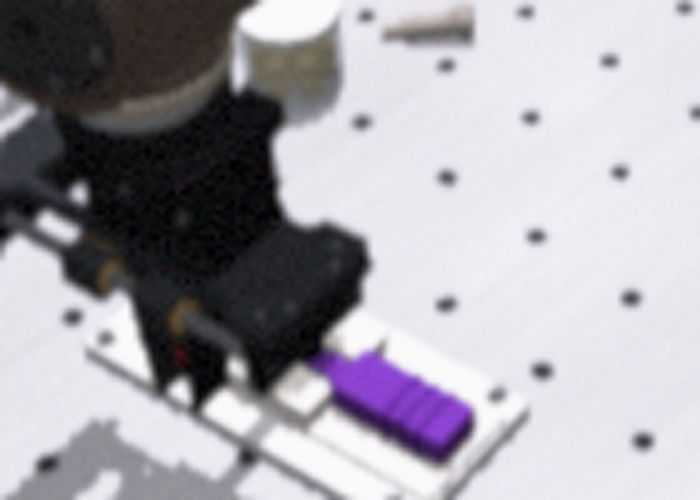

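View pics/k1.png

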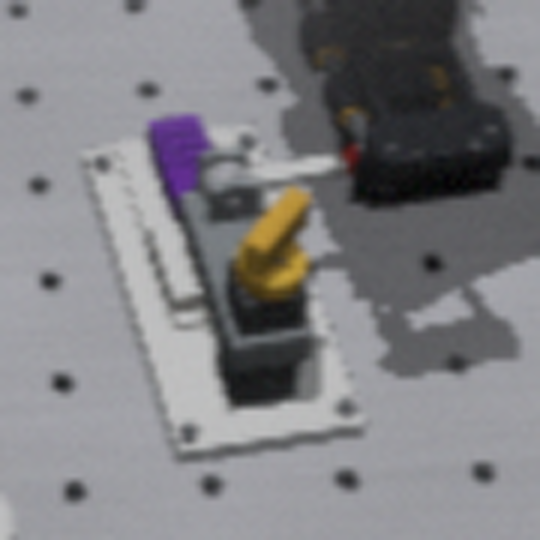

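```bash
python3 - <<'E'
from h import *
grip(.04); p=np.array(read_tool_pos())
servo_line([p[0],p[1],.16],velocity=.2)
im,c=shot("wrist","l1"); shot("side","l2",(160,200,140,100),5)
hsv=cv2.cvtColor(im,cv2.COLOR_BGR2HSV); m=((hsv[...,0]<8)|(hsv[...,0]>172))&(hsv[...,1]>140)&(hsv[...,2]>80)
n,l,s,ce=cv2.connectedComponentsWithStats(m.astype(np.uint8)); k=1+np.argsort(-s[1:,4])[:2]; print(s[k],ce[k])
for z in (.085,.09,.1):
    X=onz(c,ce[k[0]],z); print(z,(X[:2]-C)@u,(X[:2]-C)@v)
print(read_t())
E
```

```text
[[273 226  20  14 202]] [[283.17326733 232.7970297 ]]
0.085 0.0005172826412965167 0.06406610756450268
0.09 0.000498236304042908 0.06581142881838282
0.1 0.0004601436295355761 0.0693020713261431
45.35
```

View pics/l1.png

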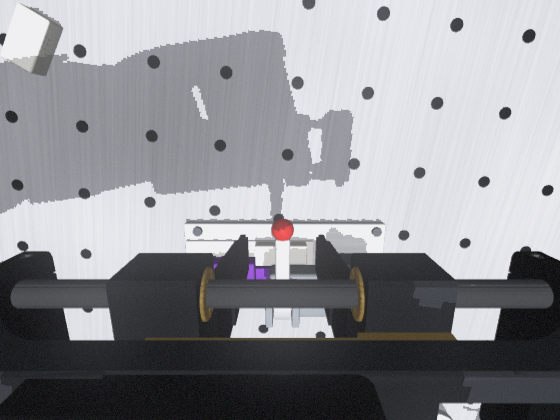

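View pics/l2.png

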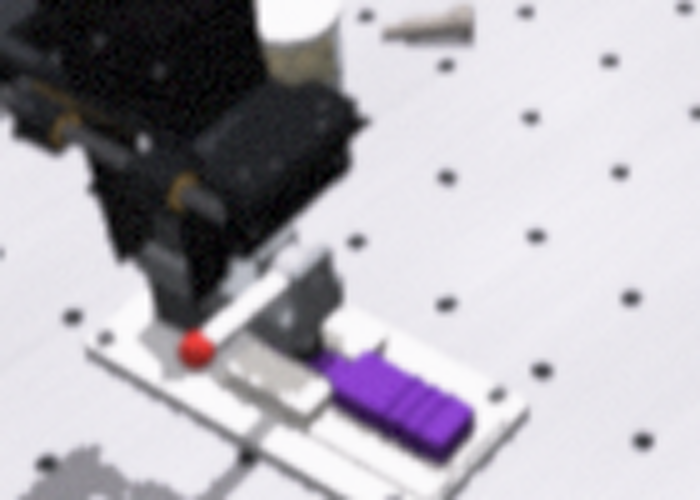

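```bash
python3 - <<'E'
from h import *
c=cam("wrist",(np.array(read_tool_pos()),np.array(read_tcp_rot()))); D=cam("side")
X=tri([c,D],[(282.7,230),(199.4,269.4)]);print(X,(X[:2]-C)@u,(X[:2]-C)@v,proj(c,X),proj(D,X))
for t in (1.3,1.4,1.5,1.57): print(t,proj(D,ball(t)),proj(c,ball(t)))
# press from above
grip(0,20); b=ball(1.57)
q=C+.066*v+.0005*u
servo_line([*q,.115],velocity=.15); f0=rf(6)
for k in range(14):
    z=.110-.001*k; servo_line([*q,z],velocity=.04); f=rf(4)-f0; print(round(z,4),f.round(1),read_tool_pos()[2].round(4))
    if f[2]>6: break
print(read_t())
E
```

```text
[0.55105482 0.29732901 0.08986927] -0.00023011615622645608 0.06848308821078487 [282.75934535 229.84112613] [199.44781213 269.36555347]
1.3 [198.65010702 263.62213983] [283.75474425 239.10569251]
1.4 [198.52775496 266.04598013] [283.72801814 234.03286796]
1.5 [198.61368918 268.30716108] [283.70070368 230.01721917]
1.57 [198.79605386 269.78031104] [283.68144724 227.81843983]
0.11 [-0.6 -0.6 -0.3] 0.1104
0.109 [ 0.5 -0.2 -0.4] 0.1092
0.108 [ 0.4 -0.5  0.1] 0.1079
0.107 [ 0.2 -0.4 -0.3] 0.107
0.106 [-0.5 -0.  -1.1] 0.1059
0.105 [0.5 0.3 0.3] 0.1049
0.104 [0.  0.3 1.7] 0.1041
0.103 [-1.5 -0.5  6. ] 0.1036
0.102 [-3.2 -0.6 10.5] 0.1031
48.9083
```

```bash
python3 - <<'E'
from h import *
p=np.array(read_tool_pos()); servo_line([p[0],p[1],.2],velocity=.2)
servo_line([.42,.12,.26],velocity=.25)
shot("side","m2",(150,150,220,150),3.5); im,_=shot("scene","m1",(160,180,230,130),3.4)
print(read_t(),[(d['p'],d['uv']) for d in pinpoint("lever_ball","side")],proj(cam("side"),ball(1.57)),rf())
E
```

```text
50.7083 [(0.7, [197.9, 270.4])] [198.79605386 269.78031104] [ 0.16715133  0.03930902 -0.79463678]
```

View pics/m2.png

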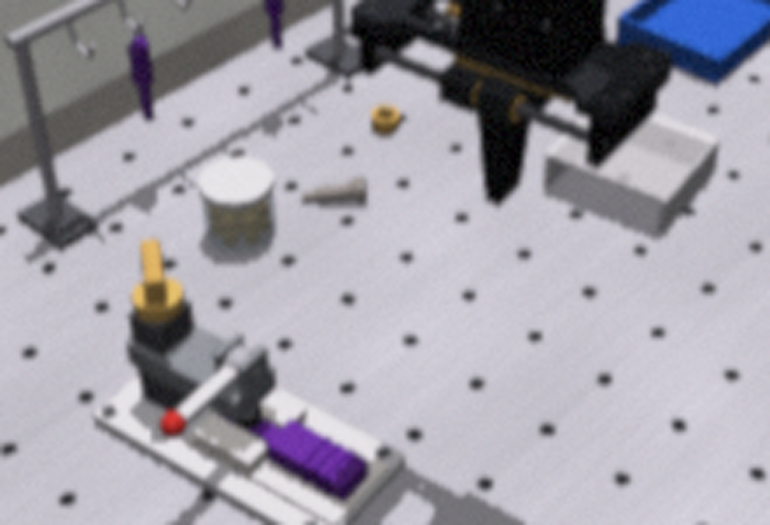

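View pics/m1.png

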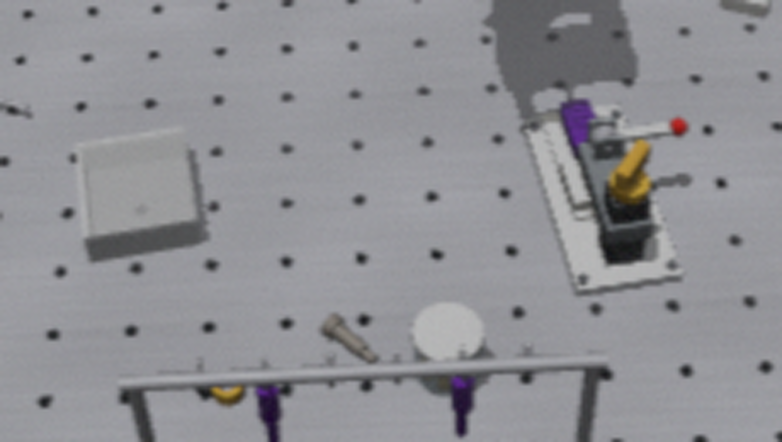

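The final views show the lever level and shut, with the ball at side pixel (198, 270). That matches the position predicted for 1.57 rad. The adapter is home, the bystanders haven't moved and the arm is clear.

```bash
python3 -c "
from cell import *
print(sign_off(),read_t())"
```

```text
the job is handed in; nothing more can be done
the job is handed in; nothing more can be done
```

The job is done and handed in at about 51 s of the 72 s allowed; `sign_off()` gave no verdict.

- **Adapter:** I drew it out by the tang, left it flat on the bench, took it again by the body and slid it in until the shoulder met the channel walls. That contact came within 1 mm of where I expected it, and I let go there.
- **Nut:** I turned it 1.05 rad clockwise with the lever still open.
- **Lever:** Resistance began at about 0.55–0.65 rad, close to the best value of 0.61. I then led the lever shut.

**Last checks**
- Pressing on the ball from above met a firm stop, 10 N within about 1 mm.
- The ball lies at side-camera pixel (198, 270), where 1.57 rad predicts (199, 270).
- The adapter looks home in the final pictures.
- The jar, screw and spacer stand where they were; I did not compare the other bystanders before and after.
- The pad force can't be read. From the lever angle where resistance began, I estimate about 60 N, within the 25–90 N required.

**What disagreed**
- **Nut moved early:** Before I gripped the nut, it had already turned about 0.7 rad clockwise compared with the first pictures. I don't know the cause; the arm or the carried adapter may have brushed it. I turned it that much less and relied on where the lever met resistance.
- **Lever short of shut at first:** The lead along its arc stopped a few millimetres short, with the fingers slipping on the ball. I pushed it further down and then confirmed the stop from above.
- **Radial pull on the ball:** It read up to about 6 N during the swing, under the 8 N the ball can take.

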